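# Unclip the tube cassette and hold it over the drip tray

### The arm

A 6-joint arm with a two-finger parallel gripper is mounted at the origin on the work surface. World frame = base frame: x ahead of the robot, y to its left, z up, the work surface at z = 0. Lengths are in m, angles in rad, forces in N, time in s.
With the tool pointing down it reaches from about 0.325 to 0.9 m from the base axis. Payload 3.5 kg.
Tool frame: the origin (TCP) lies at the very end of the fingers, on their centre line; the grasp point (between the pads) lies ctrl.tcp_to_grasp behind it (ctrl.tcp_to_grasp is the distance from the TCP to the grasp point, in m); z points along the fingers, y is the line along which they close (so a half turn about z gives the same grasp; the last joint's range is limited). The gripper opens to 85 mm and grips with 20 to 120 N. Pads are 22 mm wide; open, the fingers measure 114 mm over their backs; the gripper's body (76 mm by 85 mm) begins 54 mm behind the grasp point. The pads swing forward as they close: fully open they stand 13 mm farther back than shut.
Start: joints at [-1.369, 0.276, -0.026, 1.268, 0, 1.467], TCP at [0.188, -0.596, 0.231] pointing down, gripper open.
Joint ranges: [-3.12, 3.12], [-0.85, 1.88], [-1.08, 1.24], [-1.95, 2.15], [-1.57, 1.53], [-3.14, 3.14]. Speed limits (rad/s): [2.57, 2.57, 3.14, 3.14, 3.14, 3.14].

### API

Orientations are given as a unit quaternion [w, x, y, z].
In Python, from workcell import ctrl, optics, job, spotter gives the robot as it stands.
- The arm moves only by the shell command python3 -m creep 'ROWS' [FORCE]. ROWS is JSON, a list of rows, each an object of numbers: "jaw": the finger opening in mm, from 0 to 85.4; "dx", "dy", "dz": the shift along the world's x, y, z in units of 30 mm (1.0 is 30 mm); "yaw": the turn about the world's z in units of 5 degrees (1.0 is 5 degrees). In form: [{"jaw": .., "dx": .., "dy": .., "dz": .., "yaw": ..}, ...]. A call has 1 to 12 rows; each row shifts and turns the commanded pose from where the row before left it; what a row does not reach is not made up. A row lasts 1/12 s, in which the tool goes at most 41.7 mm and 7.16 degrees, less where a joint would pass 70% of its speed; a pose out of reach is approached as far as the arm can. A call is refused whole if a number of a shift passes 1 or a number of a turn 1, either way. A call with a gripper value outside its range is refused whole. The fingers move at their own pace and stop on an object; FORCE is the grip in N (left out, the last holds). Time passes only in rows, so rows that do not move let the fingers close. It gives the time, the measured TCP pose, the force, the opening and the grip force at its end, in the units of the state.
- ctrl.observe(): the state, without advancing time (a new reading comes with each control period).
- optics.get_image(name): name is "side" or "top" or "wrist"; returns a dict with "pixels" (384x512x3 uint8, red, green, blue), "mtx" (3x3 intrinsics, pixels), "position" and "orientation" of the camera in the world; the wrist camera has in their place "hand_eye" (4x4, takes a point from camera to tool coordinates, whose origin is the TCP and whose axes are the flange's). Camera axes: x right, y up, looking along -z (the intrinsics and any distortion apply to the point x, -y, -z); pixel columns grow to the right and rows downward; lengths in m; the calibration is good to about 2 mm. The wrist camera is an equidistant fisheye: a pixel r from the principal point sees the ray r / f radians off the axis. A picture is of the moment at which its call begins: read the wrist's pose just before it. There is no depth.
- job.close_job(): hands the job in; it is judged then, once.
Trained networks look in a picture, given as the dict that the camera call returned (one of the last four; its "shot" number tells which), for a name from the list of things; names that differ only in an ending like _2 or _b are one class to them, and where a whole thing is asked for, a point or a joint stands for the part that bears it (a point fixed in the world has none). Each returns a list of dicts, best first, with "confidence" (0 to 1); they miss things now and then, are a little off and sometimes report something else, mostly with a low value. They report only what shows in the picture. A call takes as long as a camera call. They do not tell look-alikes from the thing itself.
- spotter.outline_of(picture, query): "mask" (384x512 bool, what is visible of it) and "at" ([column, row] in pixels, amid what is visible of it).
The state is a dict: "time": time; "joint_positions": joint angles; "joint_velocities": joint speeds; "effort": joint torques, N m; "tcp_pos": TCP position; "eef_rot": TCP orientation; "wrist_force": force on the tool from outside, world axes, zero at the start; "wrist_torque": the same for the moment, N m; "finger_gap": finger opening in m; "grip_force": force on a finger pad.
Only numpy, scipy, OpenCV 4.12 (cv2) and the standard library are available. Lean on these libraries where they do the work, as an engineer would, in place of code of your own. Each camera call takes 0.05 s, during which the arm holds its last target. There are 200 camera calls.

### The job

First push the loose drip tray squarely up against the side of the rinse dock so that no gap is left between them, while the tube cassette is still clipped in the dock. Then pinch the cassette's two side catches together, lift the cassette straight out, and hold it upright and still by its pinched catches over the tray, with the whole row of tubes over the tray and the tube ends higher than the top of the dock, leaving the tray flush with the dock and the bowls, bottle and dish where they are. The program finishes while still holding the cassette there: do not put it down or let go.

Things in the scene. Friction and masses are not known exactly. Their poses are not given: they have to be found in the camera images.
- dock: Rinse dock: plain hollow aluminium box, 150 (x) x 80 (y) x 70 mm high, fixed to the table. Origin: centre of its underside; z up. Its two long side faces, at y = +40 and -40 mm, are flat. Its rim overhangs inward and holds the cassette's catches down.
- tray: Loose drip tray: open dark steel box, 170 (x) x 120 (y) x 28 mm high, walls 3 mm, 0.3 to 0.55 kg, smooth and slippery (friction about 0.35). Origin: centre of its underside. Starts beside the dock's +y or -y face, turned a little, with a gap of roughly 15 to 75 mm. Flush: its long side lies against the dock's long face, origins 100 mm apart along the dock's y.
- cassette: White plastic tube cassette, loose (0.3 kg) but locked in the dock by its catches. Origin: centre of the underside of its 136 (x) x 60 (y) x 8 mm plate, resting on the dock's rim, 70 mm above the table; axes as the dock's. Mid post 24 x 20 mm, top 52 mm above the origin. Four 15 mm tubes along x at -53, -31, 31, 53 mm: black caps reach 26 mm above, ends 51 mm below the origin.
- catch_l_pad (a point): Middle of the gripping face of the grey catch tab on the cassette's +y side, 24 mm from its middle plane and 32 mm above its origin. The upright tab is 26 mm wide (x) and reaches from the plate to 44 mm above the origin. Over both tabs: 48 mm released, 34 mm fully pinched.
- catch_r_pad (a point): The same point on the catch tab on the cassette's -y side.
- catch_l (a joint): How far the +y catch is pushed in towards the post, m: 0 released (its tooth is hooked under the dock's rim), 0.007 fully in. It comes free from about 0.005. Spring: about 3 N to start, 6 N fully in. Grip with some 30 N or more to keep both catches fully in.
- catch_r (a joint): The same for the -y catch.
- tube_end_a (a point): Lower end of the outermost tube on the cassette's -x side, on the tube's axis, 51 mm below the cassette's origin.
- tube_end_b (a point): Lower end of the outermost tube on the cassette's +x side.
- bowl_a: Bystander: steel bowl, 124 mm across the rim, 50 mm high; origin under its centre.
- bowl_b: Bystander: smaller steel bowl, 110 mm across, 45 mm high; origin under its centre.
- wash_bottle: Bystander: white plastic bottle, 60 mm across, 150 mm high; origin under its centre.
- dish: Bystander: flat lidded glass dish, 94 mm across, 17 mm high; origin under its centre.
There are look-alikes about, which are no part of the job. Of the things that look like the tray, the smaller one is meant. Leave any blue look-alike of the cassette alone.

How it is judged:
By the outcome, as a careful person would: the job done as asked, in the order asked, and still so for the second after the job is handed in, while the arm keeps its last pose, push and grip.
It also fails if it takes over 64 s, if anything falls off the work surface, if the arm or the gripper's body presses on something with over 40 N, if the wrist force passes 120 N, or if a joint passes its speed limit or range.

## Working session

There is one attempt and no reset: what is moved stays moved. The work goes in short steps, Python scripts to look and compute and a shell command to move; the robot and the scene stay as the last step left them, time stands still between calls to the robot, and variables do not carry over. Pictures are saved under pics/ and viewed, at most 10 in all, crops included, and the job is handed in when it is done.

```bash
ls; mkdir -p pics
python3 - <<'E'
from workcell import ctrl, optics, job, spotter
import cv2, numpy as np
print(ctrl.observe(), ctrl.tcp_to_grasp)
ims=[]
for n in ["top","side"]:
    p=optics.get_image(n); ims.append(p["pixels"])
    print(n,p["mtx"],p["position"],p["orientation"],[k for k in p])
    for q in ["dock","tray","cassette"]:
        for d in spotter.outline_of(p,q): print(q,d["confidence"],d["at"],d["mask"].sum())
    cv2.imwrite(f"pics/{n}0.png",p["pixels"][:,:,::-1])
E
```

```text
pics
{'time': 0.0, 'joint_positions': array([-1.36940325e+00,  2.77147867e-01, -2.79360150e-02,  1.26798622e+00,
       -1.06787346e-05,  1.46738077e+00]), 'joint_velocities': array([-0.00071658, -0.00075214,  0.00110981,  0.00026475,  0.00080009,
       -0.00107464]), 'effort': array([ 3.85638006e-03, -4.45506012e+01,  2.95204335e+01,  1.62684446e-02,
        2.25341860e-04, -1.25640989e-05]), 'tcp_pos': array([ 0.18738642, -0.59540866,  0.2301245 ]), 'eef_rot': array([-1.13526035e-03,  9.88408285e-01,  1.51814921e-01, -6.10053067e-05]), 'wrist_force': array([-0.47332384, -0.28022438, -0.42849046]), 'wrist_torque': array([-0.02643609, -0.01037018,  0.01662333]), 'grip_force': 0.0, 'finger_gap': 0.08554009288926694} 0.0187
top [[468.27257041   0.         255.18893495]
 [  0.         468.27257041 193.26823027]
 [  0.           0.           1.        ]] [0.34747422 0.02285337 1.40581743] [ 0.70751801  0.05917904 -0.05951589 -0.70169364] ['pixels', 'mtx', 'position', 'orientation', 'shot']
dock 0.62 [240.4, 205.1] 541
tray 0.87 [279.4, 190.3] 2351
tray 0.63 [334.6, 277.6] 5180
cassette 0.93 [236.0, 200.7] 909
cassette 0.92 [176.7, 222.3] 999
side [[410.92632619   0.         252.10063843]
 [  0.         410.92632619 197.47920623]
 [  0.           0.           1.        ]] [0.19790803 0.90874201 0.98943657] [-0.16462152 -0.08157976  0.3907927   0.90195652] ['pixels', 'mtx', 'position', 'orientation', 'shot']
dock 0.96 [249.1, 232.7] 933
tray 0.78 [333.8, 190.5] 2907
tray 0.56 [248.7, 197.5] 1098
cassette 0.86 [246.8, 216.7] 720
cassette 0.75 [246.6, 265.0] 1103
```

Run:
```python
import cv2
t=cv2.imread("pics/top0.png");cv2.imwrite("pics/top0c.png",cv2.resize(t,(800,600),interpolation=cv2.INTER_CUBIC))
```

```text
(no output)
```

View pics/top0c.png

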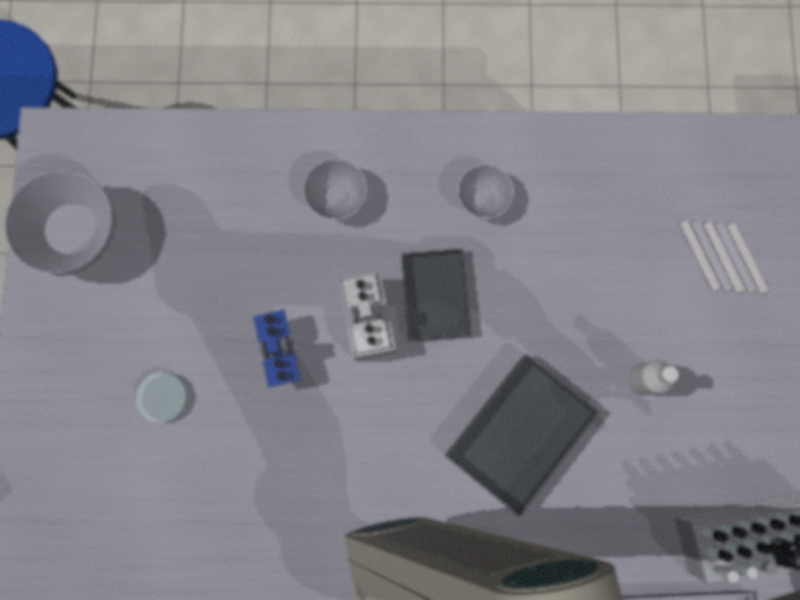

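View pics/side0.png

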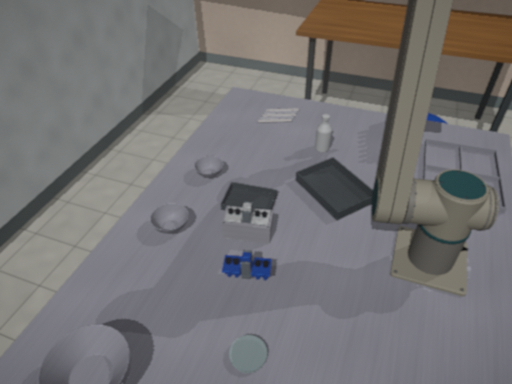

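Top view at 800 px: the white cassette in the dock is at (368,315) and its blue look-alike at (277,348). The small tray is at (440,295), on the dock's right (−y) side, with a small gap. The large look-alike tray is at (525,435). The bowls are at (337,190) and (487,190), the bottle at (655,377) and the dish at (162,397).

I'm choosing the white cassette and the small tray. Next I'll measure both.

```bash
cat > h.py <<'E'
from workcell import ctrl, optics, job, spotter
import cv2, numpy as np
from scipy.optimize import minimize
from scipy.spatial.transform import Rotation as R
def rot(q): return R.from_quat(np.r_[q[1:],q[0]]).as_matrix()
def shoot(n):
    s=ctrl.observe(); p=optics.get_image(n); K=p["mtx"]
    if n=="wrist":
        T=np.eye(4);T[:3,:3]=rot(s["eef_rot"]);T[:3,3]=s["tcp_pos"];C=T@p["hand_eye"]
    else:
        C=np.eye(4);C[:3,:3]=rot(p["orientation"]);C[:3,3]=p["position"]
    Ci=np.linalg.inv(C)
    def proj(P):
        c=np.asarray(P)@Ci[:3,:3].T+Ci[:3,3]; c=c*[1,-1,-1]
        if n=="wrist":
            r=np.hypot(c[:,0],c[:,1]);th=np.arctan2(r,c[:,2]);k=th/np.maximum(r,1e-9)
            return np.c_[c[:,0]*k*K[0,0]+K[0,2],c[:,1]*k*K[1,1]+K[1,2]]
        u=c@K.T; return u[:,:2]/u[:,2:]
    def ray(uv):
        if n=="wrist":
            d=np.array([(uv[0]-K[0,2])/K[0,0],(uv[1]-K[1,2])/K[1,1]]);th=np.linalg.norm(d)
            v=np.r_[d/th*np.sin(th),np.cos(th)]
        else: v=np.linalg.inv(K)@np.r_[uv,1]
        return C[:3,3],C[:3,:3]@(v*[1,-1,-1])
    def at(uv,z):
        o,d=ray(uv); return o+d*(z-o[2])/d[2]
    p["proj"]=proj;p["at_z"]=at;return p
def box(x,y,x0,x1,y0,y1,z0,z1,n=6):
    g=[(a,b,c) for a in np.linspace(x0,x1,n) for b in np.linspace(y0,y1,n) for c in (z0,z1)]
    return np.array(g)
B=lambda lx,ly,z0,z1:box(0,0,-lx/2,lx/2,-ly/2,ly/2,z0,z1)
TRAY=B(.17,.12,0,.028); DOCK=B(.15,.08,0,.07); PLATE=B(.136,.06,.07,.078)
CASS=np.r_[PLATE,B(.024,.02,.078,.122),B(.026,.048,.078,.114),B(.121,.015,.078,.096)]
def place(M,p):
    c,s=np.cos(p[2]),np.sin(p[2]); return M@np.array([[c,-s,0],[s,c,0],[0,0,1]]).T+[p[0],p[1],0]
def iou(M,p,pics):
    t=0
    for pic,m in pics:
        h=cv2.convexHull(pic["proj"](place(M,p)).astype(np.float32))
        i=np.zeros((384*3,512*3),np.uint8);cv2.fillPoly(i,[np.round(h*3*16+16).astype(np.int32)],1,shift=4)
        i=cv2.resize(i.astype(np.float32),(512,384),interpolation=cv2.INTER_AREA)
        t+=np.minimum(i,m).sum()/np.maximum(i,m).sum()
    return t/len(pics)
def hullmask(m):
    pts=np.argwhere(m)[:,::-1].astype(np.int32);o=np.zeros(m.shape,np.uint8);cv2.fillPoly(o,[cv2.convexHull(pts)],1);return o.astype(float)
def fit(M,p0,pics):
    best=None
    for d in (-.15,0,.15):
        s0=np.array(p0)+[0,0,d]
        r=minimize(lambda p:-iou(M,p,pics),s0,method="Nelder-Mead",options=dict(initial_simplex=s0+np.array([[0,0,0],[.01,0,0],[0,.01,0],[0,0,.08]]),xatol=1e-4,fatol=1e-5))
        if best is None or r.fun<best.fun: best=r
    return best.x,-best.fun
def near(p,q,uv):
    return min(spotter.outline_of(p,q),key=lambda d:np.hypot(*np.subtract(d["at"],uv)))
E
python3 - <<'E'
from h import *
t=shoot("top");s=shoot("side")
print("tcp px",t["proj"]([ctrl.observe()["tcp_pos"]]))
mt=near(t,"tray",(279,190));mc=near(t,"cassette",(236,200));mcs=near(s,"cassette",(247,217))
print("tray",fit(TRAY,[*t["at_z"](mt["at"],.014)[:2],0+np.pi/2-np.pi/2],[(t,hullmask(mt["mask"]))]), "z",t["at_z"](mt["at"],.014))
p0=[*t["at_z"](mc["at"],.08)[:2],0]
for pics in ([(t,hullmask(mc["mask"]))],[(s,hullmask(mcs["mask"]))],[(t,hullmask(mc["mask"])),(s,hullmask(mcs["mask"]))]):
    print("cass",fit(CASS,p0,pics))
for q in ("bowl_a","bowl_b","wash_bottle","dish","tray"):
    for d in spotter.outline_of(t,q): print(q,d["confidence"],d["at"],t["at_z"](d["at"],.02))
for d in spotter.outline_of(t,"cassette"): print(d["at"],t["at_z"](d["at"],.08))
E
```

```text
tcp px [[510.31981397 341.98419556]]
tray (array([ 0.59893149, -0.04737935,  0.08908347]), np.float64(0.9737307874760042)) z [ 0.59668803 -0.0510459   0.014     ]
cass (array([0.55336209, 0.08310692, 0.20617379]), np.float64(0.9427846980393437))
cass (array([0.55410062, 0.08250757, 0.23102928]), np.float64(0.9449419172923115))
cass (array([0.55305941, 0.08270838, 0.20034535]), np.float64(0.9391900211162345))
bowl_a 0.91 [311.4, 121.1] [ 0.80968807 -0.14827805  0.02      ]
bowl_a 0.84 [211.5, 119.4] [0.81251299 0.15977309 0.02      ]
bowl_b 0.91 [311.4, 121.1] [ 0.80968807 -0.14827805  0.02      ]
bowl_b 0.84 [211.5, 119.4] [0.81251299 0.15977309 0.02      ]
wash_bottle 0.78 [418.7, 242.9] [ 0.43812965 -0.46037807  0.02      ]
dish 0.73 [103.9, 253.7] [0.39889804 0.46590293 0.02      ]
tray 0.82 [279.8, 189.2] [ 0.5956137  -0.05072732  0.02      ]
tray 0.65 [335.0, 277.7] [ 0.33506294 -0.21137657  0.02      ]
[234.7, 199.5] [0.55380993 0.08169834 0.08      ]
[179.5, 222.1] [0.48751703 0.23753084 0.08      ]
```

```bash
python3 -m creep '[{"jaw":60,"dx":0.7,"dy":0.9,"dz":0.2,"yaw":1},{"jaw":60,"dx":0.7,"dy":0.9,"dz":0.2,"yaw":1},{"jaw":60,"dx":0.7,"dy":0.9,"dz":0.2,"yaw":1},{"jaw":60,"dx":0.7,"dy":0.9,"dz":0.2,"yaw":1},{"jaw":60,"dx":0.7,"dy":0.9,"yaw":1},{"jaw":60,"dx":0.7,"dy":0.9,"yaw":1},{"jaw":60,"dx":0.7,"dy":0.9,"yaw":1},{"jaw":60,"dx":0.7,"dy":0.9,"yaw":1},{"jaw":60,"dx":0.7,"dy":0.9,"yaw":1},{"jaw":60,"dx":0.7,"dy":0.9,"yaw":1},{"jaw":60,"dx":0.7,"dy":0.9,"yaw":1},{"jaw":60,"dx":0.7,"dy":0.9,"yaw":1}]'; python3 -m creep '[{"jaw":60,"dx":0.9,"dy":0.8,"yaw":1},{"jaw":60,"dx":0.9,"dy":0.8,"yaw":1},{"jaw":60,"dx":0.9,"dy":0.8,"yaw":1},{"jaw":60,"dx":0.9,"dy":0.8,"yaw":1},{"jaw":60,"dx":0.9,"dy":0.8,"yaw":0.8},{"jaw":60},{"jaw":60}]'
python3 - <<'E'
from h import *
p=shoot("wrist");cv2.imwrite("pics/w1.png",p["pixels"][:,:,::-1])
print(p["mtx"],p["hand_eye"])
for q,P in (("tray",(.599,-.047,.014)),("cassette",(.553,.0825,.08)),("dock",(.553,.0825,.05))):
    print(q,p["proj"]([P]),[(d["confidence"],d["at"],d["mask"].sum()) for d in spotter.outline_of(p,q)])
E
```

```text
[[297.31863964   0.         257.7833967 ]
 [  0.         297.31863964 195.20463494]
 [  0.           0.           1.        ]] [[-4.47675047e-04  9.57651753e-01  2.87928671e-01  7.43024176e-02]
 [ 9.99999858e-01  3.45714877e-04  4.04963234e-04 -8.07484776e-04]
 [ 2.88272525e-04  2.87928811e-01 -9.57651772e-01 -1.42981492e-01]
 [ 0.00000000e+00  0.00000000e+00  0.00000000e+00  1.00000000e+00]]
tray [[  37.9826703 -116.1000756]] [(0.7, [28.1, 30.3], np.int64(6057))]
cassette [[-31.73759726 -97.12205554]] []
dock [[-22.28792438 -92.08963751]] []$[4]: bad value
$[0]: bad value
```

View pics/w1.png

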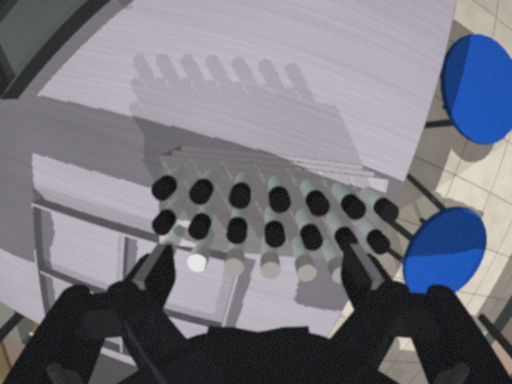

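Both calls were refused because each row needs every key, so the arm has not moved. The view shows the tube rack under the start pose and the large tray at the top left, around (30,30).

```bash
python3 -m creep '[{"jaw":60,"dx":0.7,"dy":0.9,"dz":0.2,"yaw":1},{"jaw":60,"dx":0.7,"dy":0.9,"dz":0.2,"yaw":1},{"jaw":60,"dx":0.7,"dy":0.9,"dz":0.2,"yaw":1},{"jaw":60,"dx":0.7,"dy":0.9,"dz":0.2,"yaw":1},{"jaw":60,"dx":0.7,"dy":0.9,"dz":0,"yaw":1},{"jaw":60,"dx":0.7,"dy":0.9,"dz":0,"yaw":1},{"jaw":60,"dx":0.7,"dy":0.9,"dz":0,"yaw":1},{"jaw":60,"dx":0.7,"dy":0.9,"dz":0,"yaw":1},{"jaw":60,"dx":0.7,"dy":0.9,"dz":0,"yaw":1},{"jaw":60,"dx":0.7,"dy":0.9,"dz":0,"yaw":1},{"jaw":60,"dx":0.7,"dy":0.9,"dz":0,"yaw":1},{"jaw":60,"dx":0.7,"dy":0.9,"dz":0,"yaw":1}]'; python3 -m creep '[{"jaw":60,"dx":0.9,"dy":0.8,"dz":0,"yaw":1},{"jaw":60,"dx":0.9,"dy":0.8,"dz":0,"yaw":1},{"jaw":60,"dx":0.9,"dy":0.8,"dz":0,"yaw":1},{"jaw":60,"dx":0.9,"dy":0.8,"dz":0,"yaw":1},{"jaw":60,"dx":0.9,"dy":0.8,"dz":0,"yaw":0.8},{"jaw":60,"dx":0,"dy":0,"dz":0,"yaw":0},{"jaw":60,"dx":0,"dy":0,"dz":0,"yaw":0}]'
python3 - <<'E'
from h import *
p=shoot("wrist");cv2.imwrite("pics/w2.png",p["pixels"][:,:,::-1])
for q,P in (("tray",(.599,-.047,.014)),("cassette",(.553,.0825,.08)),("dock",(.553,.0825,.05))):
    print(q,p["proj"]([P]),[(d["confidence"],d["at"],d["mask"].sum()) for d in spotter.outline_of(p,q)])
E
```

```text
time: 2.15
tcp_pos: [0.4404, -0.2708, 0.2556]
eef_rot: [0.0, 0.779, 0.627, 0.0]
wrist_force: [0.4, -1.1, 0.0]
finger_gap: 0.0599
grip_force: 0.0
time: 2.73
tcp_pos: [0.5756, -0.1508, 0.255]
eef_rot: [-0.0, 0.632, 0.775, -0.0]
wrist_force: [-0.7, -0.2, -0.1]
finger_gap: 0.0602
grip_force: 0.0
tray [[291.70124806  91.35554159]] [(0.73, [291.4, 92.5], np.int64(12610)), (0.58, [90.9, 170.7], np.int64(17829))]
cassette [[279.89478199 -28.8620363 ]] [(0.16, [290.5, 89.6], np.int64(12731))]
dock [[278.18730357 -18.49453714]] [(0.83, [282.0, 7.0], np.int64(2792))]
```

View pics/w2.png

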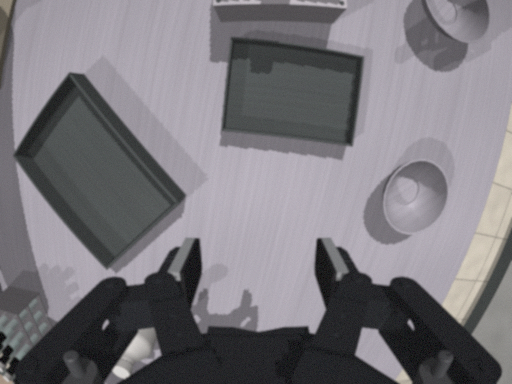

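The small tray is at (292,92), as predicted. The dock's near face is at (282,7), the large tray at (95,170) and the small bowl at (415,197). Next I'll refine the yaw from this view.

Run:
```python
from h import *
p=shoot("wrist")
m=near(p,"tray",(291,92))["mask"]
print("tray",fit(TRAY,[.599,-.047,.089],[(p,hullmask(m))]))
d=near(p,"dock",(282,7))["mask"]
cols=np.where(d.any(0))[0];cols=cols[6:-6]
P=np.array([p["at_z"]((c,383-np.argmax(d[::-1,c])+.5),0)[:2] for c in cols])
k=np.polyfit(P[:,0],P[:,1],1);print("dock base line yaw",np.arctan(k[0]),"ends",P[0],P[-1],"resid",np.std(P[:,1]-np.polyval(k,P[:,0])))
for yaw in (.2,.22):
    n=np.array([-np.sin(yaw),np.cos(yaw)]); print((P.mean(0)-np.array([.553,.0825]))@n)
```

```text
tray (array([ 0.599, -0.047, -0.061]), np.float64(0.0))
dock base line yaw 0.22994730954934806 ends [0.48565052 0.03342647] [0.64338967 0.07807586] resid 0.0022083074111457087
-0.03674354325115379
-0.03683603046629455
```

```bash
python3 -m creep '[{"jaw":60,"dx":0.5,"dy":0.1,"dz":-0.9,"yaw":0.15},{"jaw":60,"dx":0.5,"dy":0.1,"dz":-0.9,"yaw":0},{"jaw":60,"dx":0.5,"dy":0,"dz":-0.9,"yaw":0},{"jaw":60,"dx":0,"dy":0,"dz":-0.9,"yaw":0},{"jaw":60,"dx":0,"dy":0,"dz":-0.9,"yaw":0},{"jaw":60,"dx":0,"dy":0,"dz":-0.9,"yaw":0},{"jaw":60,"dx":0,"dy":0,"dz":-0.9,"yaw":0},{"jaw":60,"dx":0,"dy":0,"dz":-0.9,"yaw":0},{"jaw":60,"dx":0,"dy":0,"dz":-0.5,"yaw":0},{"jaw":60,"dx":0,"dy":0,"dz":-0.4,"yaw":0},{"jaw":60,"dx":0,"dy":0,"dz":0,"yaw":0}]'
python3 - <<'E'
from h import *
p=shoot("wrist");t=shoot("top");s=shoot("side")
D=[d for d in spotter.outline_of(p,"tray")];print([(d["at"],d["mask"].sum()) for d in D])
for n,pic in (("w",p),("t",t),("s",s)):
  for q in("tray","dock"):
    uv=pic["proj"]([(.599,-.047,.014) if q=="tray" else (.553,.0825,.06)])[0]
    d=near(pic,q,uv);print(n,q,uv,d["at"])
    if q=="tray" and n!="s": print(fit(TRAY,[.599,-.047,.089],[(pic,hullmask(d["mask"]))]))
    if q=="dock" and n=="s": print(fit(DOCK,[.553,.0825,.21],[(pic,hullmask(d["mask"]|near(pic,"cassette",(247,217))["mask"]))]))
c=np.hstack([p["pixels"][:,:,::-1]]);cv2.imwrite("pics/w3.png",c)
E
```

```text
time: 4.0
tcp_pos: [0.617, -0.146, 0.0095]
eef_rot: [-0.002, 0.628, 0.778, -0.001]
wrist_force: [0.5, 0.5, -0.7]
finger_gap: 0.0599
grip_force: 0.0
[([13.4, 281.3], np.int64(4517)), ([269.7, 92.3], np.int64(66496))]
w tray [262.56540304  52.41473669] [269.7, 92.3]
(array([ 0.60044797, -0.04581811,  0.09286544]), np.float64(0.9964204737404894))Traceback (most recent call last):
  File "<stdin>", line 7, in <module>
  File "h.py", line 54, in near
    return min(spotter.outline_of(p,q),key=lambda d:np.hypot(*np.subtract(d["at"],uv)))
ValueError: min() iterable argument is empty
```

```bash
python3 -m creep '[{"jaw":60,"dx":-0.04,"dy":0.2,"dz":0,"yaw":0},{"jaw":60,"dx":-0.04,"dy":0.2,"dz":0,"yaw":0},{"jaw":60,"dx":-0.04,"dy":0.2,"dz":0,"yaw":0},{"jaw":60,"dx":-0.04,"dy":0.2,"dz":0,"yaw":0},{"jaw":60,"dx":-0.04,"dy":0.2,"dz":0,"yaw":0},{"jaw":60,"dx":-0.04,"dy":0.2,"dz":0,"yaw":0},{"jaw":60,"dx":-0.04,"dy":0.2,"dz":0,"yaw":0},{"jaw":60,"dx":-0.04,"dy":0.2,"dz":0,"yaw":0},{"jaw":60,"dx":-0.04,"dy":0.2,"dz":0,"yaw":0},{"jaw":60,"dx":0,"dy":0,"dz":0,"yaw":0}]'
python3 - <<'E'
from h import *
p=shoot("wrist")
d=max(spotter.outline_of(p,"tray"),key=lambda d:d["mask"].sum())
print(d["at"],fit(TRAY,[.59,-.025,.2],[(p,hullmask(d["mask"]))]),ctrl.observe()["tcp_pos"])
d=spotter.outline_of(p,"dock");print([(x["at"],x["confidence"]) for x in d])
cv2.imwrite("pics/w3.png",p["pixels"][:,:,::-1])
E
```

```text
time: 5.13
tcp_pos: [0.6082, -0.0907, 0.0123]
eef_rot: [-0.001, 0.627, 0.779, 0.0]
wrist_force: [-0.3, 0.2, -0.1]
finger_gap: 0.06
grip_force: 0.0
[249.5, 119.8] (array([ 0.5880711 , -0.02126539,  0.21326412]), np.float64(0.9968432777372941)) [ 0.60806724 -0.09126974  0.01206388]
[]
```

View pics/w3.png

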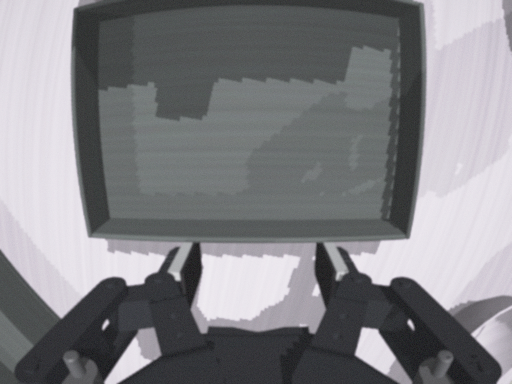

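The tray is now square to the fingers at yaw 0.213, centred in view with a gap of about 9 mm left. I'll press it home gently.

```bash
python3 -m creep '[{"jaw":60,"dx":-0.02,"dy":0.1,"dz":0,"yaw":0},{"jaw":60,"dx":-0.02,"dy":0.1,"dz":0,"yaw":0},{"jaw":60,"dx":-0.02,"dy":0.1,"dz":0,"yaw":0},{"jaw":60,"dx":0,"dy":0,"dz":0,"yaw":0}]'; python3 -m creep '[{"jaw":60,"dx":-0.01,"dy":0.05,"dz":0,"yaw":0},{"jaw":60,"dx":0,"dy":0,"dz":0,"yaw":0}]';python3 -m creep '[{"jaw":60,"dx":-0.01,"dy":0.05,"dz":0,"yaw":0},{"jaw":60,"dx":0,"dy":0,"dz":0,"yaw":0}]'
```

```text
time: 5.62
tcp_pos: [0.6067, -0.0827, 0.0122]
eef_rot: [-0.0, 0.628, 0.778, 0.0]
wrist_force: [-0.0, -0.7, -0.2]
finger_gap: 0.0601
grip_force: 0.4
time: 5.78
tcp_pos: [0.6065, -0.0815, 0.0122]
eef_rot: [-0.0, 0.628, 0.778, -0.0]
wrist_force: [-0.1, -1.5, -0.4]
finger_gap: 0.0597
grip_force: 0.6
time: 5.95
tcp_pos: [0.6063, -0.0801, 0.0123]
eef_rot: [-0.0, 0.628, 0.778, -0.0]
wrist_force: [-0.5, -2.0, -0.8]
finger_gap: 0.0599
grip_force: 0.7
```

```bash
for i in 1; do python3 -m creep '[{"jaw":60,"dx":-0.01,"dy":0.05,"dz":0,"yaw":0},{"jaw":60,"dx":0,"dy":0,"dz":0,"yaw":0}]'; done; python3 -m creep '[{"jaw":60,"dx":-0.01,"dy":0.05,"dz":0,"yaw":0},{"jaw":60,"dx":0,"dy":0,"dz":0,"yaw":0}]'; python3 -m creep '[{"jaw":60,"dx":-0.01,"dy":0.05,"dz":0,"yaw":0},{"jaw":60,"dx":0,"dy":0,"dz":0,"yaw":0}]'
```

```text
time: 6.12
tcp_pos: [0.6061, -0.0795, 0.0124]
eef_rot: [0.001, 0.628, 0.778, -0.001]
wrist_force: [0.4, -3.4, -1.4]
finger_gap: 0.0596
grip_force: 2.2
time: 6.28
tcp_pos: [0.6061, -0.0794, 0.0124]
eef_rot: [0.002, 0.628, 0.778, -0.002]
wrist_force: [1.2, -7.8, -2.2]
finger_gap: 0.0601
grip_force: 4.0
time: 6.45
tcp_pos: [0.606, -0.0794, 0.0126]
eef_rot: [0.003, 0.629, 0.778, -0.003]
wrist_force: [0.3, -12.1, -3.3]
finger_gap: 0.0599
grip_force: 5.6
```

```bash
python3 -m creep '[{"jaw":60,"dx":-0.02,"dy":0.1,"dz":0,"yaw":0},{"jaw":60,"dx":0,"dy":0,"dz":0,"yaw":0},{"jaw":60,"dx":0,"dy":0,"dz":0,"yaw":0}]'
python3 - <<'E'
from h import *
p=shoot("wrist")
d=max(spotter.outline_of(p,"tray"),key=lambda d:d["mask"].sum())
print(fit(TRAY,[.59,-.015,.2],[(p,hullmask(d["mask"]))]),ctrl.observe()["wrist_torque"])
E
```

```text
time: 6.7
tcp_pos: [0.6061, -0.0794, 0.013]
eef_rot: [0.005, 0.629, 0.777, -0.005]
wrist_force: [1.2, -19.4, -2.6]
finger_gap: 0.0604
grip_force: 8.9
(array([ 0.5859715 , -0.01062177,  0.21031686]), np.float64(0.9948580909497697)) [-3.72973248 -0.15331429  0.19784541]
```

```bash
python3 -m creep '[{"jaw":60,"dx":0.02,"dy":-0.1,"dz":0,"yaw":0},{"jaw":60,"dx":0.02,"dy":-0.1,"dz":0,"yaw":0},{"jaw":60,"dx":0.06,"dy":-0.3,"dz":0,"yaw":0},{"jaw":60,"dx":0.06,"dy":-0.3,"dz":0,"yaw":0},{"jaw":60,"dx":0,"dy":0,"dz":0.9,"yaw":0},{"jaw":60,"dx":0,"dy":0,"dz":0.9,"yaw":0},{"jaw":60,"dx":0,"dy":0,"dz":0.9,"yaw":0},{"jaw":60,"dx":0,"dy":0,"dz":0.9,"yaw":0},{"jaw":60,"dx":0,"dy":0.2,"dz":0.9,"yaw":0},{"jaw":60,"dx":0,"dy":0.4,"dz":0.9,"yaw":0},{"jaw":60,"dx":0,"dy":0.6,"dz":0.9,"yaw":0},{"jaw":60,"dx":0,"dy":0.6,"dz":0.9,"yaw":0}]'; python3 -m creep '[{"jaw":60,"dx":-0.3,"dy":0.6,"dz":0.8,"yaw":0},{"jaw":60,"dx":-0.3,"dy":0.6,"dz":0.4,"yaw":0},{"jaw":60,"dx":0,"dy":0,"dz":0,"yaw":0},{"jaw":60,"dx":0,"dy":0,"dz":0,"yaw":0}]'
python3 - <<'E'
from h import *
p=shoot("wrist");cv2.imwrite("pics/w4.png",p["pixels"][:,:,::-1])
for q,M,g in (("tray",TRAY,(.586,-.0106,.21)),("cassette",CASS,(.553,.0825,.21)),("dock",DOCK,(.553,.0825,.21))):
    L=spotter.outline_of(p,q);print(q,p["proj"](place(np.array([[0,0,.05]]),g)),[(d["confidence"],d["at"]) for d in L])
    if q!="dock":
        m=near(p,q,p["proj"](place(np.array([[0,0,.05]]),g))[0])["mask"];print(fit(M,g,[(p,hullmask(m))]))
E
```

```text
time: 7.8
tcp_pos: [0.6095, -0.0423, 0.2298]
eef_rot: [-0.0, 0.628, 0.778, 0.001]
wrist_force: [-0.4, -0.2, 1.0]
finger_gap: 0.0604
grip_force: 0.0
time: 8.13
tcp_pos: [0.5921, -0.006, 0.2656]
eef_rot: [0.001, 0.627, 0.779, 0.001]
wrist_force: [0.3, 0.3, -0.6]
finger_gap: 0.0596
grip_force: 0.0
tray [[251.06266707 171.68907394]] [(0.8, [250.7, 166.0]), (0.61, [73.9, 237.1])]
(array([ 0.58646169, -0.01151615,  0.2226055 ]), np.float64(0.9813114167125615))
cassette [[240.30017872  91.52467163]] [(0.58, [240.1, 87.7])]
(array([0.55377177, 0.08553967, 0.20640666]), np.float64(0.9807461088896097))
dock [[240.30017872  91.52467163]] [(0.67, [241.2, 99.7]), (0.4, [242.5, 70.7])]
```

View pics/w4.png

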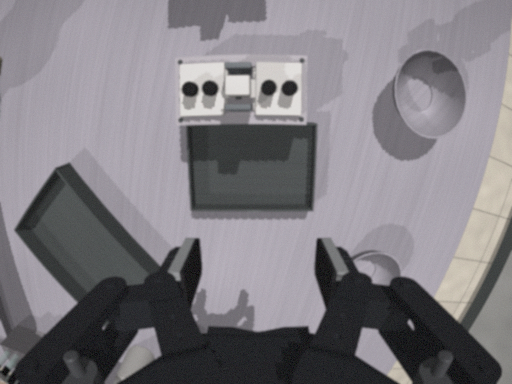

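The wrist view shows the tray (250,166) tight and parallel to the dock edge along row 124. The cassette post is at (238,87), with the grey catch tabs at (238,68) and (238,104). The push torque was balanced at 20 N, which fits a flush contact. Now I'll turn and move over the cassette.

```bash
python3 -m creep '[{"jaw":75,"dx":-0.1,"dy":0.25,"dz":-0.1,"yaw":1},{"jaw":75,"dx":-0.1,"dy":0.25,"dz":-0.1,"yaw":1},{"jaw":75,"dx":-0.1,"dy":0.25,"dz":-0.1,"yaw":1},{"jaw":75,"dx":-0.1,"dy":0.25,"dz":-0.1,"yaw":1},{"jaw":75,"dx":-0.1,"dy":0.25,"dz":-0.1,"yaw":1},{"jaw":75,"dx":-0.1,"dy":0.25,"dz":-0.1,"yaw":1},{"jaw":75,"dx":-0.1,"dy":0.25,"dz":-0.1,"yaw":1},{"jaw":75,"dx":-0.1,"dy":0.25,"dz":-0.1,"yaw":1},{"jaw":75,"dx":-0.1,"dy":0.25,"dz":-0.1,"yaw":1},{"jaw":75,"dx":-0.1,"dy":0.25,"dz":-0.1,"yaw":1},{"jaw":75,"dx":-0.1,"dy":0.25,"dz":-0.1,"yaw":1},{"jaw":75,"dx":-0.1,"dy":0.25,"dz":-0.1,"yaw":1}]' | head -3; python3 -m creep '[{"jaw":75,"dx":0,"dy":0,"dz":-0.1,"yaw":1},{"jaw":75,"dx":0,"dy":0,"dz":-0.1,"yaw":1},{"jaw":75,"dx":0,"dy":0,"dz":-0.1,"yaw":1},{"jaw":75,"dx":0,"dy":0,"dz":-0.1,"yaw":1},{"jaw":75,"dx":0,"dy":0,"dz":0,"yaw":1},{"jaw":75,"dx":0,"dy":0,"dz":0,"yaw":0.9},{"jaw":75,"dx":0,"dy":0,"dz":0,"yaw":0},{"jaw":75,"dx":0,"dy":0,"dz":0,"yaw":0}]'
python3 - <<'E'
from h import *
p=shoot("wrist");s=ctrl.observe()
g=(.5538,.0855,.206)
uv=p["proj"](place(np.array([[0,0,.085]]),g))[0]
L=spotter.outline_of(p,"cassette");print(uv,[(d["confidence"],d["at"]) for d in L])
im=p["pixels"][:,:,::-1].copy()
for q in ("catch_l_pad","catch_r_pad","cassette"):
    print(q,[(d["confidence"],d["at"],d["mask"].sum()) for d in spotter.outline_of(p,q)])
m=near(p,"cassette",uv)["mask"];r=fit(CASS,g,[(p,hullmask(m))]);print(r)
for w in place(np.array([[0,.024,.102],[0,-.024,.102],[.012,.01,.122],[-.012,-.01,.122],[.068,.03,.078],[-.068,.03,.078],[.068,-.03,.078],[-.068,-.03,.078]]),g):
    u=p["proj"]([w])[0];cv2.circle(im,(int(u[0]+.5),int(u[1]+.5)),2,(0,0,255),-1)
cv2.imwrite("pics/w5.png",im);R3=rot(s["eef_rot"]);print("tool y yaw-90deg",np.arctan2(R3[1,1],R3[0,1])-np.pi/2)
E
```

```text
time: 9.43
tcp_pos: [0.5554, 0.0832, 0.2274]
eef_rot: [-0.001, 0.153, 0.988, -0.0]
time: 10.1
tcp_pos: [0.5555, 0.0829, 0.2157]
eef_rot: [-0.001, -0.101, 0.995, 0.0]
wrist_force: [-0.1, 0.7, -0.0]
finger_gap: 0.0751
grip_force: 0.0
[259.78272706 184.2963729 ] [(0.92, [258.1, 179.5]), (0.74, [414.7, 149.8])]
catch_l_pad [(0.93, [279.0, 183.7], np.int64(404)), (0.64, [445.2, 151.8], np.int64(213))]
catch_r_pad [(0.96, [237.7, 185.3], np.int64(385)), (0.61, [401.8, 154.0], np.int64(813)), (0.34, [264.8, 321.7], np.int64(738))]
cassette [(0.92, [258.1, 179.5], np.int64(7859)), (0.74, [414.7, 149.8], np.int64(5910))]
(array([0.55349028, 0.08502391, 0.20836041]), np.float64(0.9713007294464719))
tool y yaw-90deg 0.20207519140553987
```

View pics/w5.png

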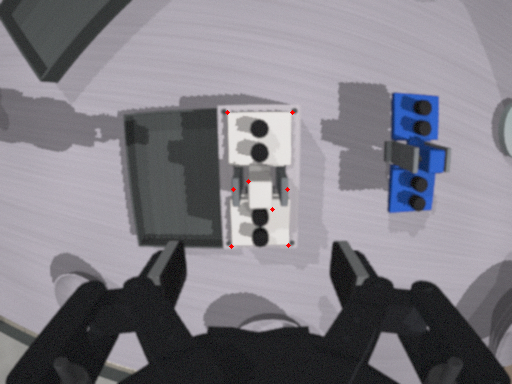

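The white cassette is at (260,180), matching the overlay. Its tabs are at (238,185) and (284,184), and the blue look-alike is at (415,150). The fingers are lined up across the tabs, so I'll descend.

```bash
python3 -m creep '[{"jaw":75,"dx":-0.07,"dy":0.07,"dz":-0.6,"yaw":0.07},{"jaw":75,"dx":0,"dy":0,"dz":-0.6,"yaw":0},{"jaw":75,"dx":0,"dy":0,"dz":-0.6,"yaw":0},{"jaw":75,"dx":0,"dy":0,"dz":-0.6,"yaw":0},{"jaw":75,"dx":0,"dy":0,"dz":-0.6,"yaw":0},{"jaw":75,"dx":0,"dy":0,"dz":-0.5,"yaw":0},{"jaw":75,"dx":0,"dy":0,"dz":-0.4,"yaw":0},{"jaw":75,"dx":0,"dy":0,"dz":-0.3,"yaw":0},{"jaw":75,"dx":0,"dy":0,"dz":-0.2,"yaw":0},{"jaw":75,"dx":0,"dy":0,"dz":0,"yaw":0},{"jaw":75,"dx":0,"dy":0,"dz":0,"yaw":0}]' 45
```

```text
time: 11.32
tcp_pos: [0.5538, 0.0854, 0.0845]
eef_rot: [0.0, -0.105, 0.994, -0.0]
wrist_force: [-0.7, -0.3, -0.5]
finger_gap: 0.0752
grip_force: 0.0
```

```bash
python3 -m creep '[{"jaw":50,"dx":0,"dy":0,"dz":0,"yaw":0},{"jaw":50,"dx":0,"dy":0,"dz":0,"yaw":0},{"jaw":50,"dx":0,"dy":0,"dz":0,"yaw":0},{"jaw":30,"dx":0,"dy":0,"dz":0,"yaw":0},{"jaw":30,"dx":0,"dy":0,"dz":0,"yaw":0},{"jaw":30,"dx":0,"dy":0,"dz":0,"yaw":0},{"jaw":30,"dx":0,"dy":0,"dz":0,"yaw":0},{"jaw":30,"dx":0,"dy":0,"dz":0,"yaw":0},{"jaw":30,"dx":0,"dy":0,"dz":0,"yaw":0}]' 45
```

```text
time: 12.07
tcp_pos: [0.555, 0.0846, 0.0867]
eef_rot: [0.001, -0.105, 0.994, -0.001]
wrist_force: [-2.1, -2.6, 10.2]
finger_gap: 0.0312
grip_force: 45.7
```

```bash
python3 -m creep '[{"jaw":25,"dx":0,"dy":0,"dz":0.1,"yaw":0},{"jaw":25,"dx":0,"dy":0,"dz":0,"yaw":0},{"jaw":25,"dx":0,"dy":0,"dz":0,"yaw":0}]' 45;  python3 - <<'E'
from h import *
p=shoot("wrist");im=p["pixels"][:,:,::-1];cv2.imwrite("pics/w6.png",cv2.resize(im[150:384,120:400],None,fx=2.5,fy=2.5,interpolation=cv2.INTER_CUBIC))
E
```

```text
time: 12.32
tcp_pos: [0.5532, 0.0856, 0.087]
eef_rot: [-0.0, -0.105, 0.994, 0.0]
wrist_force: [-0.1, 0.3, -1.2]
finger_gap: 0.0309
grip_force: 45.4
```

View pics/w6.png

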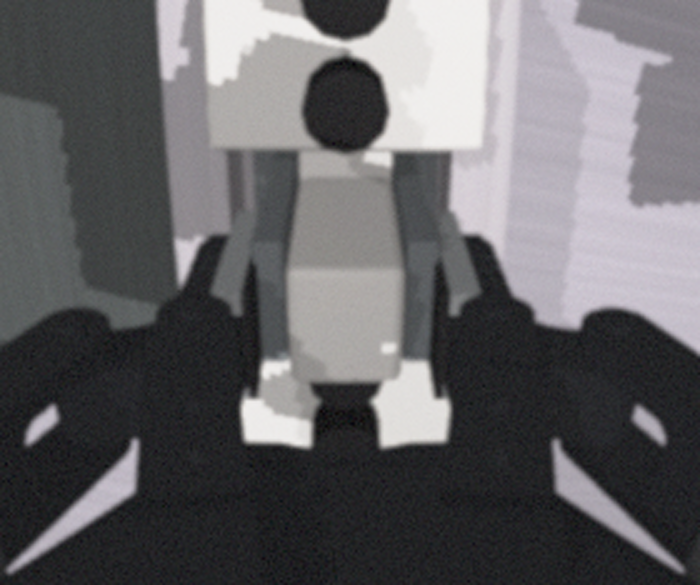

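Both grey tabs are clamped symmetrically against the post, and the vertical load has gone. I'll lift slowly.

```bash
python3 -m creep '[{"jaw":25,"dx":0,"dy":0,"dz":0.1,"yaw":0},{"jaw":25,"dx":0,"dy":0,"dz":0.1,"yaw":0},{"jaw":25,"dx":0,"dy":0,"dz":0.1,"yaw":0},{"jaw":25,"dx":0,"dy":0,"dz":0,"yaw":0}]' 45;  python3 -m creep '[{"jaw":25,"dx":0,"dy":0,"dz":0.2,"yaw":0},{"jaw":25,"dx":0,"dy":0,"dz":0.3,"yaw":0},{"jaw":25,"dx":0,"dy":0,"dz":0.3,"yaw":0},{"jaw":25,"dx":0,"dy":0,"dz":0,"yaw":0}]'
```

```text
time: 12.7
tcp_pos: [0.5537, 0.0854, 0.0969]
eef_rot: [0.0, -0.105, 0.994, -0.0]
wrist_force: [0.2, -0.0, -3.1]
finger_gap: 0.0309
grip_force: 45.3
time: 13.03
tcp_pos: [0.5551, 0.0854, 0.123]
eef_rot: [0.002, -0.105, 0.994, -0.0]
wrist_force: [0.1, 0.2, -3.1]
finger_gap: 0.0311
grip_force: 45.3
```

```bash
python3 -m creep '[{"jaw":25,"dx":0,"dy":0,"dz":0.3,"yaw":0},{"jaw":25,"dx":0,"dy":0,"dz":0.3,"yaw":0},{"jaw":25,"dx":0,"dy":0,"dz":0.3,"yaw":0},{"jaw":25,"dx":0,"dy":0,"dz":0.3,"yaw":0},{"jaw":25,"dx":0,"dy":0,"dz":0.3,"yaw":0},{"jaw":25,"dx":0,"dy":0,"dz":0.3,"yaw":0},{"jaw":25,"dx":0,"dy":0,"dz":0.2,"yaw":0},{"jaw":25,"dx":0,"dy":0,"dz":0,"yaw":0}]';  python3 -m creep '[{"jaw":25,"dx":0.05,"dy":-0.15,"dz":0,"yaw":0},{"jaw":25,"dx":0.1,"dy":-0.3,"dz":0,"yaw":0},{"jaw":25,"dx":0.1,"dy":-0.3,"dz":0,"yaw":0},{"jaw":25,"dx":0.1,"dy":-0.3,"dz":0,"yaw":0},{"jaw":25,"dx":0.1,"dy":-0.3,"dz":0,"yaw":0},{"jaw":25,"dx":0.1,"dy":-0.3,"dz":0,"yaw":0},{"jaw":25,"dx":0.1,"dy":-0.3,"dz":0,"yaw":0},{"jaw":25,"dx":0.1,"dy":-0.3,"dz":0,"yaw":0},{"jaw":25,"dx":0.1,"dy":-0.3,"dz":0,"yaw":0},{"jaw":25,"dx":0.1,"dy":-0.3,"dz":0,"yaw":0},{"jaw":25,"dx":0.1,"dy":-0.3,"dz":0,"yaw":0},{"jaw":25,"dx":0.05,"dy":-0.1,"dz":0,"yaw":0}]'; python3 -m creep '[{"jaw":25,"dx":0,"dy":0,"dz":0,"yaw":0},{"jaw":25,"dx":0,"dy":0,"dz":0,"yaw":0},{"jaw":25,"dx":0,"dy":0,"dz":0,"yaw":0},{"jaw":25,"dx":0,"dy":0,"dz":0,"yaw":0},{"jaw":25,"dx":0,"dy":0,"dz":0,"yaw":0},{"jaw":25,"dx":0,"dy":0,"dz":0,"yaw":0}]'
python3 - <<'E'
from h import *
s=shoot("side");t=shoot("top")
a=s["pixels"][130:290,150:400,::-1];b=t["pixels"][100:260,150:400,::-1]
cv2.imwrite("pics/fin.png",cv2.resize(np.hstack([a,b]),(800,256),interpolation=cv2.INTER_CUBIC))
c=cv2.resize(a,None,fx=3,fy=3,interpolation=cv2.INTER_CUBIC);cv2.imwrite("pics/fin.png",c)
for n,p in(("s",s),("t",t)):
  for q in("tray","cassette","dock"): print(n,q,[(d["confidence"],d["at"],d["mask"].sum()) for d in spotter.outline_of(p,q)])
E
```

```text
time: 13.7
tcp_pos: [0.5548, 0.0855, 0.1824]
eef_rot: [0.002, -0.105, 0.994, -0.0]
wrist_force: [0.6, -0.1, -2.3]
finger_gap: 0.0312
grip_force: 45.3
time: 14.7
tcp_pos: [0.5872, -0.0136, 0.1804]
eef_rot: [0.0, -0.105, 0.995, -0.0]
wrist_force: [0.4, 0.1, -2.4]
finger_gap: 0.0312
grip_force: 45.3
time: 15.2
tcp_pos: [0.5864, -0.0117, 0.1803]
eef_rot: [-0.0, -0.105, 0.994, 0.0]
wrist_force: [0.2, 0.2, -1.8]
finger_gap: 0.0313
grip_force: 45.3
s tray [(0.89, [333.4, 191.0], np.int64(2878)), (0.74, [246.7, 200.3], np.int64(844))]
s cassette [(0.57, [251.3, 175.4], np.int64(669))]
s dock [(0.89, [245.0, 223.3], np.int64(1666)), (0.49, [247.9, 172.4], np.int64(80))]
t tray [(0.97, [334.0, 275.6], np.int64(5249))]
t cassette [(0.78, [178.8, 222.4], np.int64(954))]
t dock []
```

View pics/fin.png

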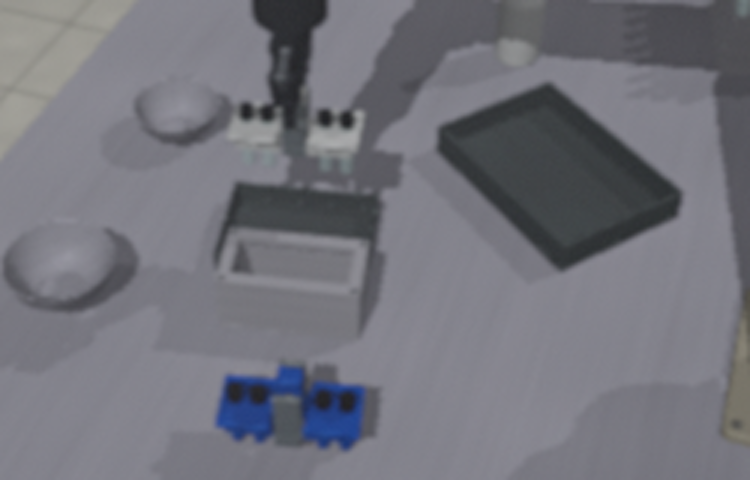

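The side view shows the cassette upright in the grip at (300,130), with its tubes over the tray. The tray is against the empty dock at (300,215), and the blue look-alike, the bowls and the large tray have not moved. I'll hand it in.

```bash
python3 -c "
from workcell import ctrl,job
s=ctrl.observe();print(s['grip_force'],abs(s['joint_velocities']).max());print(job.close_job())"
```

```text
45.34066379070282 0.001427009361963811
the job is handed in; nothing more can be done
None
```

The job is handed in at about 15 s: the tray was pressed flush against the dock at about 20 N, and the cassette is held still and upright over it by its pinched catches at 45 N, with the tube ends about 40 mm above the dock top. I judged flushness from the push forces, not from a close view of the seam.

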